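# Slide the incomplete cell carrier through its gravity flap

### The job

At the battery sorting station two cell carriers wait in two side-by-side lanes, each in front of an orange gravity flap. Push the incomplete carrier (two green cells, middle bay empty) along its lane and in through its flap with the fingertips, far enough that it slides down into the tray behind, then draw the fingers back out so that the flap swings shut. Do not lift or grasp any carrier, and leave the full carrier, its flap and everything else on the table alone.

Things in the scene. Friction and masses are not known exactly. Their poses are not given: they have to be found in the camera images.
- station: fixed aluminium and acrylic sorting station, 440 x 184 mm. Origin on the table, midway between its two lanes, straight below the flaps' hinge line; x = feeding direction (lanes to tray), y = robot's left, z up; yawed up to 0.2 rad. Two level lanes from x = -165 mm, deck 60 mm above the table, centre lines y = +46 and -46 mm, 76 mm wide between rails 18 mm high, open at the near end
- gate_left (a point): deck point (60 mm above the table) on the left lane's (+y) centre line, straight below the hinge rod; axes as the station's
- gate_right (a point): the same for the right lane (-y)
- hinge_mid (a point): middle of the brass hinge rod (4 mm radius, along y) that carries both flaps, 70 mm above the deck, 130 mm above the table. Clear cheeks beside and between the lanes hold it (station x = -8 to 42 mm, tops 138 mm above the table). Except for the rod, nothing roofs over lanes, slide or tray
- sill_edge (a point): far edge of the polished level sill that carries on the deck behind the flaps, at station x = 42 mm. There a polished slide begins, falling at 30 degrees to x = 119 mm, and ends in the tray that both lanes share (floor 9 mm above the table, rubber end wall at x = 266 mm)
- flap_left (a joint): left (+y) orange flap, rad: 0 hangs shut, up to 1.5 swung inward (station +x); it cannot swing towards the lane. Panel 72 mm wide, from the rod down to 4 mm above the deck, 30 g, with a slick white lip; falls shut by its weight in under a second. A carrier's nose pushes it open easily; it then rides on the carrier's top at about 0.9 rad
- flap_right (a joint): the same for the right (-y) flap
- carrier_short: incomplete carrier: flat block 90 (x) x 64 (y) x 26 mm under a clear cover, two lying green cells, red dot in the empty middle bay; 105 to 210 g. Origin: centre of underside, x to the flap. In either lane, centre 86 to 112 mm before the flap, turned up to 0.05 rad; rails guide it. With its centre past sill_edge it runs down by itself; the tips must push to 5 to 15 mm beyond the rod: lean 35 deg, tips ahead
- carrier_full: the full carrier: same block with three green cells, about 200 g, waiting in the other lane; to be left alone. Origin at the centre of its underside
- cell_a: loose green cell standing on the table left of the station, 18 mm diameter, 65 mm high; bystander, origin at its foot
- cell_b: loose green cell standing on the table right of the station, 18 mm diameter, 65 mm high; bystander, origin at its foot
- jar: amber glass jar, 56 mm diameter, 70 mm high; bystander on the left, origin at its foot
- screwdriver: screwdriver lying on the right; bystander
- tape_roll: yellow tape roll lying flat, 90 mm diameter, 22 mm high; bystander on the right
- busbars: stack of brass and copper strips, 150 x 22 x 12 mm; bystander on the left
- spacer_bin: small blue open bin with white spacers, 100 x 80 x 40 mm; bystander on the left
There are look-alikes about, which are no part of the job. What is shaped like the carrier_short but pink or purple is not meant.

How it is judged:
By the outcome, as a careful person would: the job done as asked, in the order asked, and still so for the second after the job is handed in, with the robot touching nothing.
It also fails if it takes over 42 s, if anything falls off the work surface, if the arm or the gripper's body presses on something with over 40 N, if the wrist force passes 120 N, or if a joint passes its speed limit or range.

### The arm

A 6-joint arm with a two-finger parallel gripper is mounted at the origin on the work surface. World frame = base frame: x ahead of the robot, y to its left, z up, the work surface at z = 0. Lengths are in m, angles in rad, forces in N, time in s.
With the tool pointing down it reaches from about 0.375 to 0.975 m from the base axis. Payload 3.8 kg.
Tool frame: the origin (TCP) lies at the very end of the fingers, on their centre line; the grasp point (between the pads) lies manip.grip_point_offset behind it (manip.grip_point_offset is the distance from the TCP to the grasp point, in m); z points along the fingers, y is the direction in which the jaws open and shut (so a half turn about z gives the same grasp; the last joint's range is limited). The gripper opens to 85 mm and grips with 20 to 120 N. Pads are 22 mm wide; open, the fingers measure 114 mm over their backs; the gripper's body (76 mm by 85 mm) begins 54 mm behind the grasp point. The pads swing forward as they close: fully open they stand 13 mm farther back than shut.
Start: joints at [-1.382, 0.264, 1.604, -0, 1.274, -0.037], TCP at [0.151, -0.658, 0.231] pointing down, gripper open.
Joint ranges: [-2.63, 2.63], [-0.94, 2.18], [0.31, 2.57], [-1.31, 4.45], [0, 2.66], [-2.55, 2.55]. Speed limits (rad/s): [2.57, 2.57, 3.14, 3.14, 3.14, 3.14].

### API

Orientations are given as [roll, pitch, yaw] about the fixed x, y, z axes, in that order (R = Rz(yaw) Ry(pitch) Rx(roll)).
In Python, from station import manip gives the robot as it stands. Calls block until the motion is done:
- manip.move_to(position, orientation): joint-space move of the TCP to a pose.
- manip.move_linear(position, ori=None, vel=0.15, guard=None): straight line of the TCP; ori=None keeps the orientation; vel is the mean speed in m/s. With guard (N) it stops when the force on the tool has changed by that much, and returns True; else False.
- manip.movej(angles): joint-space move.
- manip.open() and manip.grasp(grasp_force=None): open the fingers fully, or close them until they stop; grasp_force is the grip in N (None keeps the last).
- manip.sleep(seconds).
- manip.ik(position, orientation): joint angles nearest the present ones, or None.
- manip.get_obs(): the state.
- manip.get_image(name): name is "side" or "top" or "wrist"; returns a dict with "pixels" (420x560x3 uint8, red, green, blue), "K" (3x3 intrinsics, pixels), "R" (3x3) and "t" (3): a world point X has camera coordinates R X + t; the wrist camera has in their place "tool_from_camera" (4x4, takes a point from camera to tool coordinates, whose origin is the TCP and whose axes are the flange's). Camera axes: x right, y down, z forward; pixel columns grow to the right and rows downward; lengths in m; the calibration is good to about 2 mm. A picture is of the moment at which its call begins: read the wrist's pose just before it. There is no depth.
A pose or a line that the arm cannot do raises manip.MotionError and nothing moves.
- manip.hand_in(): hands the job in, once; it reports no verdict.
Trained networks look in the newest picture that a camera, given by its name, has taken for a name from the list of things; names that differ only in an ending like _2 or _b are one class to them, and where a whole thing is asked for, a point or a joint stands for the part that bears it (a point fixed in the world has none). Each returns a list of dicts, best first, with "confidence" (0 to 1); they miss things now and then, are a little off and sometimes report something else, mostly with a low value. They report only what shows in the picture. A call takes as long as a camera call. They do not tell look-alikes from the thing itself.
- manip.cut_out(target, camera): "mask" (420x560 bool, what is visible of it) and "extent" ([left, top, right, bottom] in pixels, round what is visible of it).
- manip.pinpoint(target, camera): "location" ([column, row] in pixels: a listed point, or the origin of a listed thing).
The state is a dict: "time_s": time; "joint_positions": joint angles; "dq": joint speeds; "effort": joint torques, N m; "eef_pos": TCP position; "orientation": TCP orientation; "ft_force": force on the tool from outside, world axes, zero at the start; "ft_torque": the same for the moment, N m; "width": opening from 0.0 (shut) to 1.0 (fully open).
Only numpy, scipy, OpenCV 4.12 (cv2) and the standard library are available. Lean on these libraries where they do the work, as an engineer would, in place of code of your own. Each camera call takes 0.05 s, during which the arm holds its last target. There are 200 camera calls.

## Working session

There is one attempt and no reset: what is moved stays moved. The work goes in short steps, each a Python script; the robot and the scene stay as the last script left them, time stands still between calls to the robot, and variables do not carry over. Pictures are saved under pics/ and viewed, about 8 in all and at most 12, crops included, and the job is handed in when it is done.

```bash
mkdir -p pics; ls
python3 - <<'E'
from station import manip
import cv2,numpy as np
print(manip.grip_point_offset)
for c in ["top","side"]:
    im=manip.get_image(c); cv2.imwrite(f"pics/{c}0.png",im["pixels"][:,:,::-1])
    print(c,im["K"].tolist(),np.round(im["R"],3).tolist(),im["t"])
    for n in ["gate_left","gate_right","hinge_mid","sill_edge","carrier_short","carrier_full","flap_left","station"]:
        print(n,[(np.round(d["location"],1).tolist(),round(d["confidence"],2)) for d in manip.pinpoint(n,c)[:3]])
print(manip.get_obs()["time_s"])
E
```

```text
pics
0.0187
top [[439.11118157914586, 0.0, 278.7069992946446], [0.0, 439.11118157914586, 203.4694682828404], [0.0, 0.0, 1.0]] [[-0.006, -1.0, -0.018], [-0.995, 0.008, -0.098], [0.099, 0.017, -0.995]] [0.02846814 0.59159124 1.19731836]
gate_left [([271.2, 168.7], 0.58), ([429.6, 194.4], 0.39)]
gate_right [([305.3, 166.1], 0.91)]
hinge_mid [([287.1, 159.5], 0.86)]
sill_edge [([284.6, 151.0], 0.78)]
carrier_short [([310.0, 204.5], 0.68), ([349.9, 135.9], 0.57), ([361.1, 208.6], 0.56)]
carrier_full [([277.1, 199.7], 0.76)]Traceback (most recent call last):
  File "<stdin>", line 8, in <module>
ValueError: it knows: busbars, carrier_full, carrier_short, cell, gate_left, gate_right, hinge_mid, jar, screwdriver, sill_edge, spacer_bin, station, tape_roll
```

```bash
cat > h.py <<'E'
from station import manip
import cv2,numpy as np
def ray_z(im,p,z):
    K,R,t=im["K"],np.array(im["R"]),np.array(im["t"])
    c=-R.T@t; d=R.T@np.linalg.inv(K)@np.array([p[0],p[1],1.])
    return c+d*(z-c[2])/d[2]
Z=dict(gate_left=.06,gate_right=.06,hinge_mid=.13,sill_edge=.06,carrier_short=.06,carrier_full=.06,station=0)
E
python3 - <<'E'
from h import *
for c in ["top","side"]:
    im=manip.get_image(c); cv2.imwrite(f"pics/{c}0.png",im["pixels"][:,:,::-1])
    if c=="top": cv2.imwrite("pics/topc.png",cv2.resize(im["pixels"][80:300,180:460,::-1],None,fx=2.7,fy=2.7,interpolation=cv2.INTER_CUBIC))
    for n in Z:
        for d in manip.pinpoint(n,c)[:3]: print(c,n,np.round(d["location"],1),round(d["confidence"],2),np.round(ray_z(im,d["location"],Z[n]),4))
E
```

```text
top gate_left [272.5 165.6] 0.85 [0.6935 0.0401 0.06  ]
top gate_right [303.8 160.4] 0.89 [ 0.7071 -0.046   0.06  ]
top gate_right [284.5 168.1] 0.19 [0.6862 0.0072 0.06  ]
top hinge_mid [287.6 157.9] 0.68 [ 0.7002 -0.0013  0.13  ]
top sill_edge [281.8 150. ] 0.69 [0.7368 0.0142 0.06  ]
top carrier_short [361.1 209.4] 0.83 [ 0.5708 -0.1996  0.06  ]
top carrier_short [350.6 133.8] 0.65 [ 0.7803 -0.1759  0.06  ]
top carrier_short [311.  204.8] 0.61 [ 0.5844 -0.0641  0.06  ]
top carrier_full [275.3 201.2] 0.85 [0.595  0.0329 0.06  ]
top carrier_full [233.1 175. ] 0.38 [0.6683 0.1485 0.06  ]
top station [286.4 171. ] 0.7 [0.6885 0.0019 0.    ]
side gate_left [309.1 217.7] 0.88 [0.6784 0.037  0.06  ]
side gate_right [322.8 237.1] 0.88 [ 0.7042 -0.046   0.06  ]
side hinge_mid [317.5 207.7] 0.91 [0.6939 0.0019 0.13  ]
side hinge_mid [311.1 213.1] 0.46 [ 0.6726 -0.0178  0.13  ]
side hinge_mid [284.1 245.3] 0.25 [ 0.5837 -0.1301  0.13  ]
side sill_edge [327.6 220.6] 0.7 [0.73   0.0185 0.06  ]
side carrier_short [284.3 244.4] 0.94 [ 0.5929 -0.0613  0.06  ]
side carrier_short [288.4 302.1] 0.85 [ 0.579  -0.2585  0.06  ]
side carrier_short [358.8 286.4] 0.66 [ 0.7646 -0.2304  0.06  ]
side carrier_full [280.8 219. ] 0.66 [0.5951 0.0413 0.06  ]
side station [317.5 239. ] 0.97 [0.7008 0.0052 0.    ]
```

View pics/topc.png

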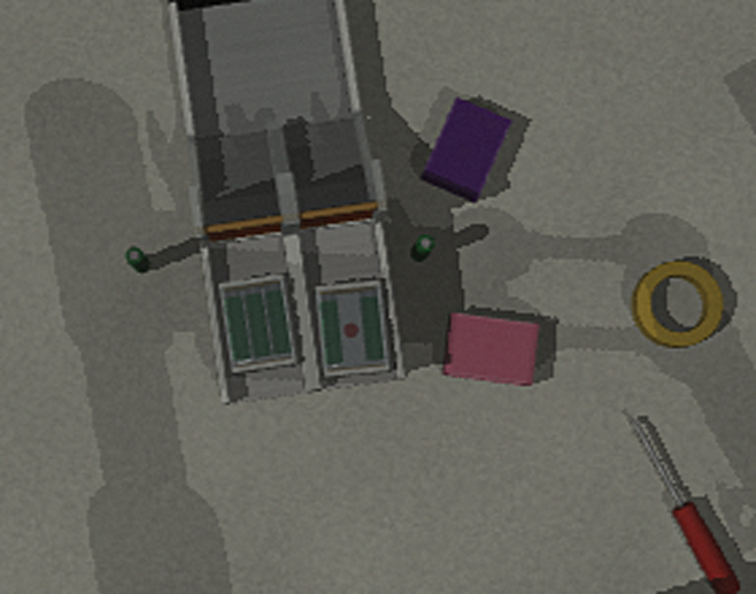

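View pics/side0.png

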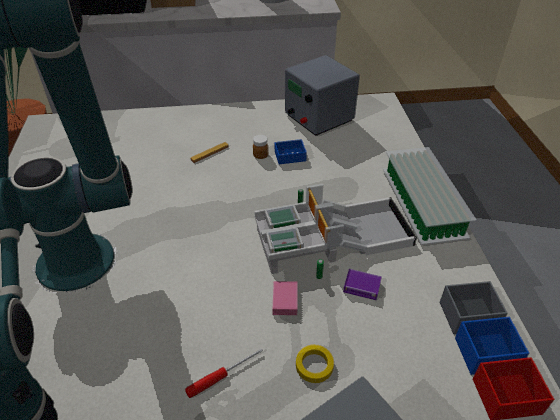

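The top crop (x2.7) shows the incomplete carrier with the red dot at about (350,330), in the right lane. The full carrier is in the left lane at (258,322), and both flaps are shut. The side view agrees, and the pink and purple blocks outside are look-alikes. Next I close the fingers, go above the lane and take a close look.

```bash
cat >> h.py <<'E'
from scipy.spatial.transform import Rotation as Ro
def wrist():
    o=manip.get_obs(); im=manip.get_image("wrist")
    T=np.eye(4); T[:3,:3]=Ro.from_euler("xyz",o["orientation"]).as_matrix(); T[:3,3]=o["eef_pos"]
    W=np.linalg.inv(T@np.array(im["tool_from_camera"])); im["R"],im["t"]=W[:3,:3],W[:3,3]
    return im
def st(O,psi,x,y,z):
    c,s=np.cos(psi),np.sin(psi); return [O[0]+c*x-s*y,O[1]+s*x+c*y,z]
LEAN=np.radians(35)
def ori(psi): return [np.pi,-LEAN,psi]
E
python3 - <<'E'
from h import *
O=[.700,0];psi=.15
for x,z in [(-.2,.3),(-.2,.13),(-.2,.071),(0.005,.071)]: 
    q=manip.ik(st(O,psi,x,-.046,z),ori(psi)); print(x,z,None if q is None else np.round(q,2))
manip.grasp(20)
manip.move_to(st(O,psi,-.20,-.03,.30),ori(psi))
im=wrist(); cv2.imwrite("pics/w1.png",im["pixels"][:,:,::-1])
for n in Z:
    for d in manip.pinpoint(n,"wrist")[:2]: print(n,np.round(d["location"],1),round(d["confidence"],2),np.round(ray_z(im,d["location"],Z[n]),4))
o=manip.get_obs();print(o["time_s"],o["eef_pos"],o["orientation"],o["ft_force"])
E
```

```text
-0.2 0.3 [-0.4  -0.45  2.25  0.41  0.85  0.83]
-0.2 0.13 [-0.4  -0.26  2.45  0.67  0.5   0.5 ]
-0.2 0.071 [-0.4  -0.14  2.5   0.92  0.39  0.22]
0.005 0.071 [-0.19  0.22  2.12  0.74  0.29  0.57]
gate_left [214.3 143.7] 0.69 [0.6888 0.0433 0.06  ]
gate_right [283.1 144.3] 0.93 [ 0.7012 -0.0461  0.06  ]
hinge_mid [246.8 116.2] 0.74 [ 0.6936 -0.0042  0.13  ]
sill_edge [249.5 114.9] 0.83 [0.7378 0.0047 0.06  ]
carrier_short [282.8 224.8] 0.94 [ 0.5937 -0.0608  0.06  ]
carrier_short [386.2 264.4] 0.89 [ 0.5641 -0.1885  0.06  ]
carrier_full [207.  209.5] 0.61 [0.5991 0.0347 0.06  ]
station [248.5 162.2] 0.78 [0.6954 0.0029 0.    ]
station [283.5 145.1] 0.45 [ 0.7308 -0.0445  0.    ]
4.775 [ 0.50675658 -0.0597149   0.29994206] [-3.14148631 -0.61072221  0.14964944] [ 0.47982573 -0.43201684  0.04135523]
```

View pics/w1.png

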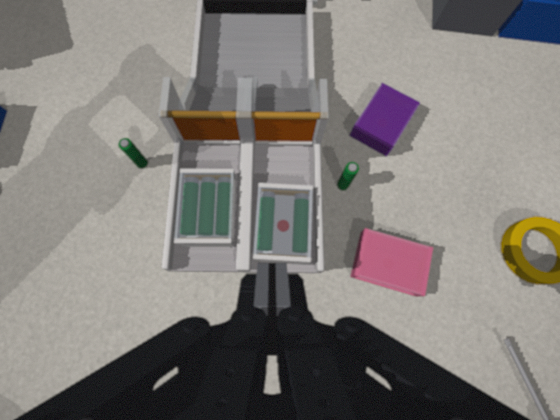

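The wrist view has the short carrier (red dot at (283,226)) straight ahead of the shut fingertips, its rear edge along (254,258)–(311,262). The flap tops run (172,112)–(320,114). I'll use those edges to check yaw and rear position.

Run:
```python
from h import *
im=wrist()
for n,p,z in [("midrail near L",(237,270),.078),("midrail far L",(240,145),.078),("rrail near",(323,270),.078),("rrail far",(322,145),.078),("lrail near",(164,268),.078),("lrail far",(178,143),.078),("flapL",(172,112),.132),("flapR",(320,113),.132),("rearL",(254,258),.086),("rearR",(311,262),.086),("frontL",(258,184),.086),("frontR",(313,186),.086),("dot",(283,226),.075)]:
    print(n,np.round(ray_z(im,p,z),4))
```

```text
midrail near L [ 0.5295 -0.0166  0.078 ]
midrail far L [0.6827 0.0071 0.078 ]
rrail near [ 0.5439 -0.1123  0.078 ]
rrail far [ 0.6979 -0.0944  0.078 ]
lrail near [0.5194 0.0651 0.078 ]
lrail far [0.6739 0.0845 0.078 ]
flapL [0.6849 0.0792 0.132 ]
flapR [ 0.708  -0.0835  0.132 ]
rearL [ 0.5446 -0.0339  0.086 ]
rearR [ 0.5496 -0.0972  0.086 ]
frontL [ 0.6318 -0.0243  0.086 ]
frontR [ 0.639 -0.089  0.086]
dot [ 0.5883 -0.0607  0.075 ]
```

```bash
cat >> h.py <<'E'
O=[.697,-.001];psi=.138
def go(x,z,v,guard=None,y=-.045):
    g=manip.move_linear(st(O,psi,x,y,z),ori(psi),vel=v,guard=guard)
    o=manip.get_obs(); print(x,z,"guard",g,round(o["time_s"],2),np.round(o["eef_pos"],4),np.round(o["ft_force"],1)); return g
E
python3 - <<'E'
from h import *
manip.move_to(st(O,psi,-.2,-.045,.13),ori(psi))
go(-.2,.072,.1,8) or go(-.12,.072,.08,20) or go(-.04,.072,.08,20)
im=wrist(); w=im["pixels"]; s=manip.get_image("side")["pixels"][150:300,220:440]
cv2.imwrite("pics/mid.png",np.vstack([w[:280],cv2.resize(s,(560,300))])[:,:,::-1])
E
```

```text
-0.2 0.072 guard False 6.28 [ 0.5065 -0.0736  0.0738] [-0.3  0.3  0.5]
-0.12 0.072 guard False 7.42 [ 0.5839 -0.062   0.0717] [-0.4  0.   0.3]
-0.04 0.072 guard False 8.57 [ 0.6633 -0.0511  0.0719] [-0.5 -1.1 -0.3]
```

View pics/mid.png

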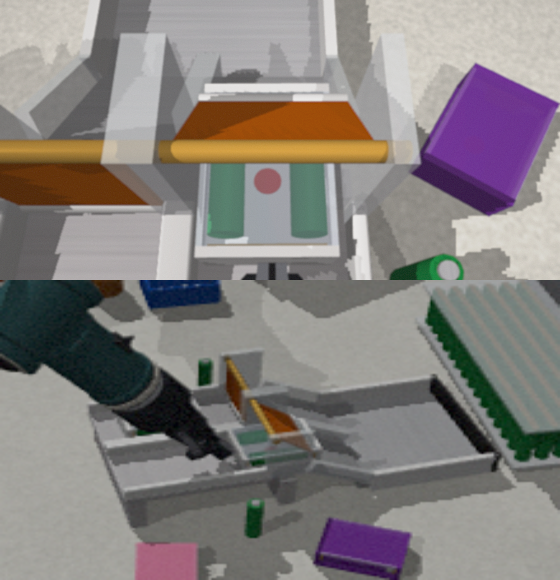

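The carrier is part way in with the right flap riding on it and the fingertips behind its rear edge at about (270,262). The left flap is still shut. I carry on pushing.

Run:
```python
from h import *
go(.003,.072,.08,20)
manip.sleep(.5)
im=wrist(); w=im["pixels"]; s=manip.get_image("side")["pixels"][150:300,220:440]
cv2.imwrite("pics/in.png",np.vstack([w[:280],cv2.resize(s,(560,300))])[:,:,::-1])
print(manip.get_obs()["ft_force"])
```

```text
0.003 0.072 guard False 9.36 [ 0.706  -0.0449  0.0716] [-0.6  0.2 -0.2]
[-0.14881423  0.43942091  0.33879612]
```

View pics/in.png

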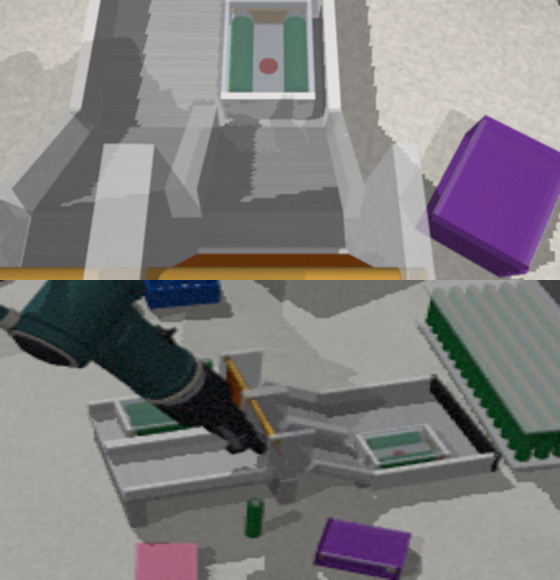

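The carrier is flat in the tray (red dot at (268,66) in the wrist view). Now I withdraw along the lane and then lift clear.

Run:
```python
from h import *
go(-.2,.073,.12)
go(-.2,.30,.2)
manip.sleep(.8)
im=wrist(); w=im["pixels"]; s=manip.get_image("side")["pixels"][150:300,220:440]
cv2.imwrite("pics/end.png",np.vstack([w[:280],cv2.resize(s,(560,300))])[:,:,::-1])
for n in ["carrier_short","carrier_full"]:
    for d in manip.pinpoint(n,"wrist")[:2]: print(n,np.round(d["location"],1),round(d["confidence"],2),np.round(ray_z(im,d["location"],.009 if n=="carrier_short" else .06),4))
print(manip.get_obs()["time_s"])
```

```text
-0.2 0.073 guard False 11.8 [ 0.5057 -0.0732  0.0733] [-0.1 -0.1 -0.1]
-0.2 0.3 guard False 13.08 [ 0.5043 -0.0727  0.2978] [-0.4  0.  -0.2]
carrier_short [366.4 123.3] 0.77 [ 0.7774 -0.1789  0.009 ]
carrier_short [377.3 257.8] 0.58 [ 0.5767 -0.2057  0.009 ]
carrier_full [200.  208.4] 0.83 [0.5985 0.0298 0.06  ]
14.0833
```

View pics/end.png

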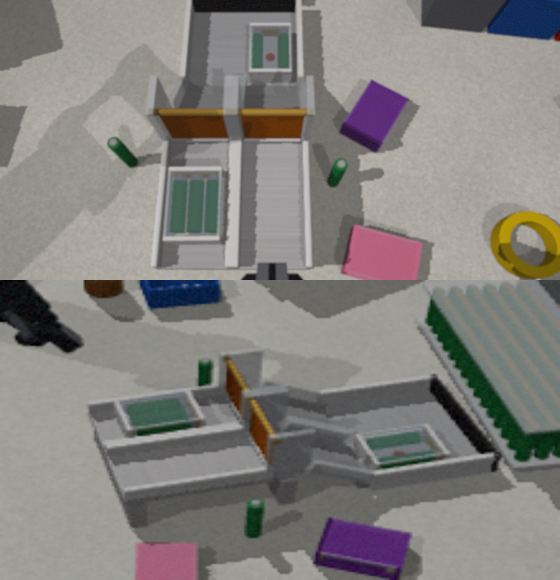

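Both flaps hang shut (row ~125), the short carrier lies in the tray at (270,48), the full carrier hasn't moved at (195,204), and both loose cells are standing.

```bash
python3 -c "
from station import manip
print(manip.hand_in())"
```

```text
the job is handed in; nothing more can be done
None
```

The incomplete carrier, which was in the right lane, is now in the tray and its flap has swung shut. I pushed it in with the shut fingertips leaning 35°, drew them back along the lane, lifted clear and handed in. The robot clock read about 14 s at my last check.

- **Pictures:** the last wrist and side pictures show the carrier flat in the tray and both flaps hanging shut. The full carrier, both loose cells and the pink and purple look-alikes look unmoved.
- **Forces:** the force readings, taken after each move, stayed near 1 N, and the 20 N guard on the push never tripped.
- **Disagreed:** in the last wrist picture the network's two best carrier_short hits were the pink and purple look-alikes, not the carrier in the tray. I went by the pictures for that.
- **Not checked:** I did not look again at the jar, busbars, bin or screwdriver. The arm's low moves were only along the right lane.

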